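# Lock a filter cartridge into its bayonet head

## Task

Fit the loose filter cartridge into the filter head on the bench: feel gently for the two entry gaps, push it straight down against the spring until it is fully in, twist it clockwise (seen from above) about a quarter turn to its stop, let it spring up into the locked rest and let go. Do not force it, and leave the other things on the bench where they are.

Things in the scene. Friction and masses are not known exactly. Their poses are not given: they have to be found in the camera images.
- cartridge: Loose filter cartridge, upright at the start, 0.14 to 0.28 kg. Origin: centre of its underside, z up. White barrel 44 mm across, z 0 to 36 mm, foot chamfered 3 mm; grey cap disc 72 mm across, z 36 to 42 mm; grip bar above. A half turn about z makes no difference.
- grip_bar (a point): In the cartridge's grip bar, 64 mm above its underside. The bar stands on the cap along the cartridge's x: 56 mm long, 12 mm thick (y), from 42 to 72 mm above the underside. Take it across y.
- lugs (a point): On the cartridge's axis, level with the undersides of its two equal bayonet lugs, 4 mm above the cartridge's underside. The lugs stick out at the cartridge's +x and -x to 30 mm from the axis, 10 mm wide (y), 6 mm high; a black mark on the cap lies over each.
- filter_head: Filter head, fixed to the bench. Origin: centre of its underside, z up. Foot plate 104x104x8 mm; round grey housing 84 mm across with an open bore of 66 mm, rim at z 46 mm; black index ribs outside at +x and -x; brass hose tail at +y, reaching 64 mm out. All contact forces between cartridge and head, summed (twisting 1 Nm on a stop is 40 N), stay under 60 N.
- collar_top (a point): On the head's axis, 30 mm up: top face of the steel collar in the bore. The collar (bore 48 mm) has two entry gaps across from each other, 15 mm wide, near the index ribs, but it is fixed turned by an unknown angle up to 0.45 rad either way: feel for them. Lugs that miss rest here (cartridge origin 26 mm over the head's); lugs over the gaps drop through.
- bottom (a point): On the head's axis, 12 mm up: where the cartridge's underside meets a hard stop when pushed fully in. A spring plate resists from 22 mm (5 N) to here (10 N). With its underside below 14 mm the lugs are under the collar, and it turns clockwise seen from above; the other way is blocked.
- locked (a point): On the head's axis, 17 mm up: the cartridge's origin when locked. About 1.4 rad clockwise from the gaps the lugs are under pockets in the collar, a hard stop 0.09 rad further on; let go there, the spring lifts them 3 mm into the pockets. Let go earlier, it stays at 14 mm (under the collar) or comes back to 22 mm (in the gaps).
- sample_pot: Bystander: capped specimen pot, 46 mm across, 55 mm high. Origin: centre of its underside.
- petri_dish: Bystander: round flat culture dish, 72 mm across, 15 mm high. Origin: centre of its underside.
- tally: Bystander: small hand tally counter, 77x48x25 mm. Origin: centre of its underside.
- marker: Bystander: black-capped marker pen, 17x135x16 mm. Origin: centre of its underside.
- tweezers: Bystander: steel forceps, 8x115x12 mm. Origin: centre of its underside.
- tape: Bystander: roll of brown tape, 92 mm across, 48 mm high. Origin: centre of its underside.
- timer: Bystander: white bench timer, 31x84x58 mm. Origin: centre of its underside.
Mind the look-alikes: they are no part of the job. What is shaped like the cartridge but turquoise is not meant.

How it is judged:
On the way:
1. the cartridge is pushed down into the head against the spring, its lugs under the collar (z of cartridge in the frame of filter_head below 0.0145 m and horizontal distance between cartridge and filter_head below 0.004 m), for 0.1 s.
At the end, for the whole second after the job is handed in: The cartridge is let go and at rest in the head, upright within 0.07 rad, its axis within 4 mm of the head's, its lugs sprung up into the collar's pockets (origin 15.7 to 18.5 mm above the head's underside), turned at least 0.8 rad from the index ribs (z of cartridge in the frame of filter_head between 0.0157 and 0.0185 m and horizontal distance between cartridge and filter_head below 0.004 m and angle between cartridge's own z axis and vertical below 0.07 rad and angle between the x axis of cartridge and the x axis of filter_head, either way round above 0.8 rad and linear speed of cartridge below 0.01 m/s); the robot touches nothing.
It fails at once if the cartridge is forced against the head with more than 60 N (contact force between cartridge and filter_head above 60 N).
It fails at once if another thing on the bench is moved more than 25 mm (distance of any of sample_pot, petri_dish, tally, marker, tweezers, tape, timer from where it was at the start of the episode above 0.025 m).
It also fails if it takes over 67 s, if anything falls off the work surface, if the arm or the gripper's body presses on something with over 40 N, if the wrist force passes 120 N, or if a joint passes its speed limit or range.

## Robot

A 6-joint arm with a two-finger parallel gripper is mounted at the origin on a cart in front of the work surface, level with it; the furniture and walls round the work are solid. World frame = base frame: x ahead of the robot, y to its left, z up, the work surface at z = 0. Lengths are in m, angles in rad, forces in N, time in s.
With the tool pointing down it reaches from about 0.35 to 0.975 m from the base axis. Payload 4.9 kg.
Tool frame: the origin (TCP) lies midway between the tips of the shut fingers; the grasp point (between the pads) lies 19 mm behind it; z points along the fingers, y is the line along which they close (so a half turn about z gives the same grasp; the last joint's range is limited). The gripper opens to 85 mm and grips with 20 to 120 N. Pads are 22 mm wide; open, the fingers measure 114 mm over their backs; the gripper's body (76 mm by 85 mm) begins 54 mm behind the grasp point. The pads swing forward as they close: fully open they stand 13 mm farther back than shut.
Start: joints at [1.013, 0.053, 1.613, -0, 1.476, -0.119], TCP at [0.266, 0.566, 0.231] pointing down, gripper open.
Joint ranges: [-3.01, 3.01], [-1.01, 2.22], [0.06, 2.58], [-1.02, 4.17], [0.09, 2.62], [-3.14, 3.14]. Speed limits (rad/s): [2.57, 2.57, 3.14, 3.14, 3.14, 3.14].

## Interface

Orientations are given as a unit quaternion [w, x, y, z].
In Python, from plant import state, grab_frame, job_done, cut_out, place_of gives the robot as it stands.
- The arm moves only by the tool jog_arm, never from a script. Its argument "motion" is text: rows parted by semicolons, each of 7 numbers parted by spaces: the opening in per cent of the stroke, from 0 (shut) to 100 (fully open), then the shift along the tool's x, y, z as a fraction of full scale, then the turn, a rotation vector about the tool's x, y, z as a fraction of full scale. A call has exactly 5 rows; each row is the pose to reach, as a shift and turn from the pose commanded when the call began, along the tool's axes at that moment; what a row does not reach only later rows make up. Full scale, the value 1, is 50 cm for a shift and 1.5 rad for a turn. A row lasts 1/8 s, in which the tool goes at most 62.5 mm and 10.7 degrees, less where a joint would pass 70% of its speed; a pose out of reach is approached as far as the arm can. A call with a number of a shift or a turn outside -1 to 1 is refused whole. A call with a gripper value outside its range is refused whole. The fingers move at their own pace and stop on an object; the grip force is fixed at half the most. Time passes only in rows, so rows that repeat a pose let the fingers close, or fill a call up. It gives the time, the measured TCP pose, the force, the opening and the grip force at its end, in the units of the state.
- state(): the state, without advancing time (a new reading comes with each control period).
- grab_frame(name): name is "scene" or "side" or "wrist"; returns a dict with "color" (480x640x3 uint8, red, green, blue), "range_z" (480x640 float32, m along the optical axis (not along the pixel's ray), 0 where there is no reading), "intrinsics" (3x3 intrinsics, pixels), "world_from_camera" (4x4, takes a point from camera to world coordinates). Camera axes: x right, y up, looking along -z (the intrinsics and any distortion apply to the point x, -y, -z); pixel columns grow to the right and rows downward; lengths in m; the calibration is good to about 2 mm. A picture is of the moment at which its call begins.
- job_done(): hands the job in; it is judged then, once.
Trained networks look in the newest picture that a camera, given by its name, has taken for a name from the list of things; names that differ only in an ending like _2 or _b are one class to them, and where a whole thing is asked for, a point or a joint stands for the part that bears it (a point fixed in the world has none). Each returns a list of dicts, best first, with "p" (0 to 1); they miss things now and then, are a little off and sometimes report something else, mostly with a low value. They report only what shows in the picture. A call takes as long as a camera call. They do not tell look-alikes from the thing itself.
- cut_out(camera, thing): "pixels" (480x640 bool, what is visible of it).
- place_of(camera, thing): "at" ([x, y, z] in m, in world coordinates, good to about 4 mm: a listed point, or the origin of a listed thing).
The state is a dict: "time": time; "joint_pos": joint angles; "joint_vel": joint speeds; "joint_efforts": joint torques, N m; "tool_pos": TCP position; "tool_rot": TCP orientation; "contact_force": force on the tool from outside, world axes, zero at the start; "ft_torque": the same for the moment, N m; "gripper_width": opening from 0.0 (shut) to 1.0 (fully open); "grasp_force": force on a finger pad.
Only numpy, scipy, OpenCV 4.12 (cv2) and the standard library are available. Lean on these libraries where they do the work, as an engineer would, in place of code of your own. Each camera call takes 0.05 s, during which the arm holds its last target. There are 200 camera calls.

## Working session

There is one attempt and no reset: what is moved stays moved. The work goes in short steps, Python scripts to look and compute and a tool call to move; the robot and the scene stay as the last step left them, time stands still between calls to the robot, and variables do not carry over. Pictures are saved under pics/ and viewed, at most 10 in all, crops included, and the job is handed in when it is done.

Besides the shell and the picture viewer there is one more tool, called after "Emit:" as name(argument=value, ...) on one line, values as JSON. jog_arm: Moves the arm, as the interface text tells. Shift numbers are shares of 50 cm and turn numbers shares of 1.5 rad, none past 1 either way. Its arguments: {"type":"object","properties":{"motion":{"type":"string"}},"required":["motion"]}

```bash
mkdir -p pics; cat > h.py <<'E'
import numpy as np, cv2
from plant import state, grab_frame, job_done, cut_out, place_of
def world(f,mask=None):
    K=f["intrinsics"];d=f["range_z"];v,u=np.nonzero((d>0) if mask is None else (mask&(d>0)))
    z=d[v,u];x=(u-K[0,2])/K[0,0]*z;y=(v-K[1,2])/K[1,1]*z
    P=np.c_[x,-y,-z,np.ones_like(z)]@f["world_from_camera"].T
    return P[:,:3],u,v
def save(n,im): cv2.imwrite("pics/"+n,im[...,::-1])
E
python3 - <<'E'
from h import *
s=state();print({k:np.round(v,3) for k,v in s.items()})
a=[]
for c in("scene","side"):
    f=grab_frame(c);a.append(f["color"]);np.savez(c+".npz",**f)
    for t in("cartridge","filter_head","grip_bar","collar_top"):
        print(c,t,[(round(r["p"],2),np.round(r["at"],3)) for r in place_of(c,t)][:4])
    for r in cut_out(c,"cartridge")[:3]:
        v,u=np.nonzero(r["pixels"]);print("cut",r["p"],u.mean(),v.mean())
save("a.png",a[0]);save("b.png",a[1])
E
```

```text
{'time': np.float64(0.0), 'joint_pos': array([ 1.013,  0.053,  1.614, -0.   ,  1.476, -0.119]), 'joint_vel': array([ 0.001, -0.001,  0.001, -0.   ,  0.   , -0.001]), 'joint_efforts': array([ 0.0000e+00, -3.9368e+01, -3.7017e+01, -0.0000e+00,  7.0000e-03,
        0.0000e+00]), 'tool_pos': array([0.265, 0.565, 0.23 ]), 'tool_rot': array([-0.   ,  0.218,  0.976, -0.001]), 'contact_force': array([ 0.561, -0.84 , -0.038]), 'ft_torque': array([-0.016, -0.004, -0.013]), 'grasp_force': np.float64(0.0), 'gripper_width': np.float64(1.001)}
scene cartridge [(0.78, array([ 0.318, -0.168, -0.004])), (0.61, array([ 0.311, -0.314, -0.   ])), (0.59, array([ 0.455, -0.176,  0.002]))]
scene filter_head [(0.68, array([ 0.557,  0.088, -0.002]))]
scene grip_bar [(0.89, array([ 0.456, -0.178,  0.063])), (0.76, array([ 0.306, -0.32 ,  0.065])), (0.63, array([ 0.317, -0.168,  0.067]))]
scene collar_top [(0.62, array([0.563, 0.085, 0.029])), (0.43, array([ 0.559,  0.089, -0.001]))]
cut 0.95 319.8712962962963 396.4648148148148
cut 0.74 341.87368421052633 315.03508771929825
cut 0.74 283.9205658324266 339.7083786724701
side cartridge [(0.98, array([ 0.315, -0.164, -0.002])), (0.88, array([ 0.308, -0.313, -0.002])), (0.57, array([ 0.451, -0.181,  0.003])), (0.49, array([0.563, 0.084, 0.013]))]
side filter_head [(0.78, array([ 0.563,  0.084, -0.   ]))]
side grip_bar [(0.9, array([ 0.315, -0.165,  0.067])), (0.6, array([ 0.452, -0.18 ,  0.067])), (0.6, array([ 0.311, -0.315,  0.064]))]
side collar_top [(0.75, array([0.558, 0.085, 0.034])), (0.45, array([ 0.453, -0.178,  0.005]))]
cut 0.94 398.14308681672026 226.66720257234726
cut 0.71 422.6968503937008 200.08267716535434
cut 0.56 357.2028985507246 213.09178743961354
```

View pics/a.png

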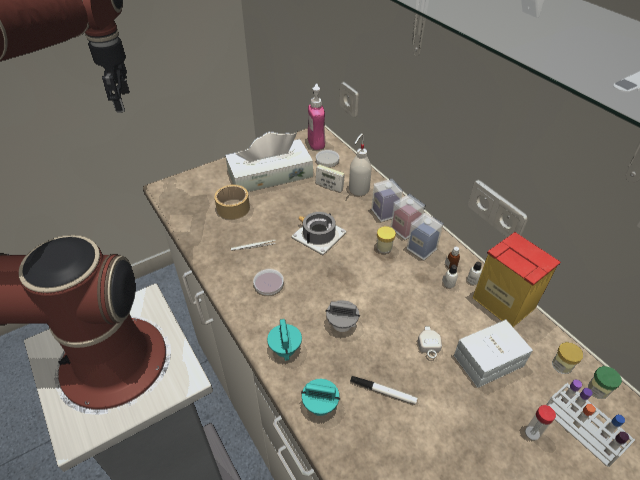

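The picture shows three cartridge-shaped things: a grey and white one at (342,318), a turquoise one at (284,340) and another turquoise one at (320,397). Only the grey-capped one fits the description. The head is at (319,230), with its brass tail near (301,219). I'll confirm with one crop and measure the yaws.

```bash
python3 - <<'E'
from h import *
tiles=[]
for c in("scene","side"):
    f=dict(np.load(c+".npz"));P,u,v=world(f)
    def near(x,y,r):return np.hypot(P[:,0]-x,P[:,1]-y)<r
    m=near(.454,-.178,.045)&(P[:,2]>.055)
    q=P[m];r=cv2.minAreaRect((q[:,:2]*1000).astype(np.float32));print(c,"bar",len(q),r,q[:,2].max())
    m=near(.454,-.178,.05)&(P[:,2]>.032)&(P[:,2]<.047)
    print("cap",m.sum(),cv2.minEnclosingCircle((P[m,:2]*1000).astype(np.float32)),cv2.fitEllipse((P[m,:2]*1000).astype(np.float32))[0])
    m=near(.56,.086,.06)&(P[:,2]>.038)&(P[:,2]<.055)
    print("rim",m.sum(),np.median(P[m,2]),cv2.minAreaRect((P[m,:2]*1000).astype(np.float32)))
    m=near(.56,.086,.085)&(P[:,2]>.004)&(P[:,2]<.012)
    print("foot",m.sum(),cv2.minAreaRect((P[m,:2]*1000).astype(np.float32)))
    hsv=cv2.cvtColor(f["color"],cv2.COLOR_RGB2HSV)[v,u]
    m=near(.56,.086,.08)&(P[:,2]>.012)&(hsv[:,1]>140)
    print("brass",m.sum(),P[m].mean(0) if m.any() else 0)
    K=f["intrinsics"];W=np.linalg.inv(f["world_from_camera"])
    for p in((.454,-.178,.04),(.56,.086,.03)):
        q=W@np.r_[p,1];uu=int(K[0,0]*q[0]/-q[2]+K[0,2]);vv=int(-K[1,1]*q[1]/-q[2]+K[1,2])
        tiles.append(cv2.resize(f["color"][vv-37:vv+37,uu-50:uu+50],(400,296),interpolation=cv2.INTER_CUBIC))
save("c.png",np.vstack([np.hstack(tiles[:2]),np.hstack(tiles[2:])]))
E
```

```text
scene bar 223 ((451.734619140625, -183.06893920898438), (14.474207878112793, 55.20059585571289), 48.33133316040039) 0.0744343416050911
cap 463 ((452.87139892578125, -183.17852783203125), 36.95186233520508) (452.7034606933594, -182.38912963867188)
rim 324 0.04359049086416783 ((560.313232421875, 80.19883728027344), (86.62579345703125, 81.61483001708984), 58.54587936401367)
foot 431 ((572.730224609375, 80.96226501464844), (130.49685668945312, 110.60794830322266), 18.427640914916992)
brass 0 0
side bar 4 ((434.57794189453125, -157.2420654296875), (7.833747386932373, 2.2265710830688477), 39.11421585083008) 0.05757858654738979
cap 113 ((438.26190185546875, -174.32855224609375), 32.90397262573242) (434.8669738769531, -172.39341735839844)
rim 0 nan ((0.0, 0.0), (0.0, 0.0), 0.0)
foot 193 ((508.6300048828125, 92.03604125976562), (116.9933090209961, 43.774696350097656), 66.66680145263672)
brass 0 0
  return _methods._mean(a, axis=axis, dtype=dtype,
  ret = ret.dtype.type(ret / rcount)
```

View pics/c.png

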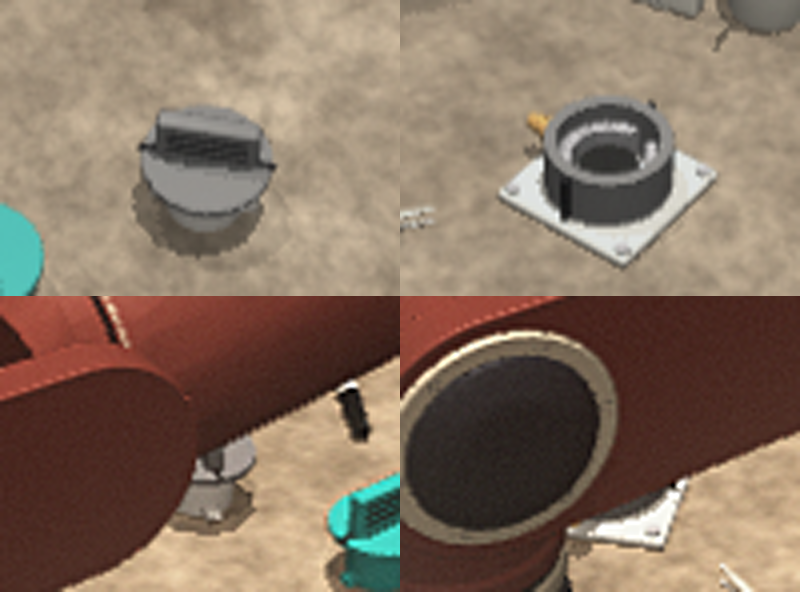

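The crop confirms it: the grey-capped, white-barrelled one at (342,318) is the cartridge. The head's brass tail points up-left and a black rib shows on its near left side. I'll move over the head for a wrist view.

```bash
cat >> h.py <<'E'
from scipy.spatial.transform import Rotation as R
def rot(s): q=s["tool_rot"];return R.from_quat([q[1],q[2],q[3],q[0]])
def go(pos,yaw=None):
    "numbers for a jog to TCP pos, tool-y heading yaw (mod pi), tool down"
    s=state();r=rot(s);d=r.inv().apply(np.array(pos)-s["tool_pos"])/.5
    if yaw is None: yaw=np.arctan2(*r.apply([0,1,0])[[1,0]])
    best=None
    for k in(-1,0,1):
        a=yaw+k*np.pi;y=[np.cos(a),np.sin(a),0];z=[0,0,-1];M=np.c_[np.cross(y,z),y,z]
        t=(r.inv()*R.from_matrix(M)).as_rotvec()
        if best is None or np.linalg.norm(t)<np.linalg.norm(best):best=t
    print("t",round(s["time"],2),"shift",np.round(d,4),"turn",np.round(best/1.5,4),"j6",round(s["joint_pos"][5],2))
def st():
    s=state();r=rot(s);y=r.apply([0,1,0]);print("t %.2f"%s["time"],"tcp",np.round(s["tool_pos"],4),"yaw_y %.4f"%np.arctan2(y[1],y[0]),"F",np.round(s["contact_force"],2),"T",np.round(s["ft_torque"],2),"w %.3f g %.1f"%(s["gripper_width"],s["grasp_force"]))
E
python3 -c "
from h import *
f=grab_frame('wrist');r=rot(state());W=f['world_from_camera']
print(r.inv().apply(W[:3,3]-state()['tool_pos']),r.inv().as_matrix()@W[:3,:3],f['intrinsics'])
go([.51,.083,.26])"
```

```text
[ 7.21881160e-02 -4.55900470e-05 -1.42720751e-01] [[ 7.33221817e-04  9.60328378e-01  2.78870701e-01]
 [ 9.99999424e-01 -9.22573081e-04  5.47751038e-04]
 [ 7.83299468e-04  2.78870139e-01 -9.60328502e-01]] [[378.97857381   0.         325.42750152]
 [  0.         378.97857381 239.05674864]
 [  0.           0.           1.        ]]
t 0.65 shift [-0.8528 -0.6664 -0.0573] turn [ 0.  0. -0.] j6 -0.12
```

Emit:
jog_arm(motion="100 -0.4 -0.32 -0.057 0 0 0; 100 -0.853 -0.666 -0.057 0 0 0; 100 -0.853 -0.666 -0.057 0 0 0; 100 -0.853 -0.666 -0.057 0 0 0; 100 -0.853 -0.666 -0.057 0 0 0")

```text
time: 1.27
tool_pos: [0.4068, 0.2857, 0.2499]
tool_rot: [0.0, 0.217, 0.976, 0.0]
contact_force: [1.7, 0.5, 0.3]
gripper_width: 1.001
grasp_force: 0.0
```

Emit:
jog_arm(motion="100 0 0 0 0 0 0; 100 0 0 0 0 0 0; 100 0 0 0 0 0 0; 100 0 0 0 0 0 0; 100 0 0 0 0 0 0")

```text
time: 1.9
tool_pos: [0.4057, 0.2882, 0.2494]
tool_rot: [-0.0, 0.217, 0.976, -0.0]
contact_force: [0.0, -0.4, -0.0]
gripper_width: 0.998
grasp_force: 0.0
```

```bash
python3 - <<'E'
from h import *
st();f=grab_frame('wrist');np.savez("w1.npz",**f);save("d.png",f["color"])
for t in("filter_head","collar_top"):
    print(t,[(round(r["p"],2),np.round(r["at"],4)) for r in place_of("wrist",t)])
P,u,v=world(f);print(len(P))
def near(x,y,r):return np.hypot(P[:,0]-x,P[:,1]-y)<r
m=near(.56,.083,.065)&(P[:,2]>.042)&(P[:,2]<.05)
print("rim",m.sum(),np.median(P[m,2]),cv2.minEnclosingCircle((P[m,:2]*1000).astype(np.float32)))
m=near(.56,.083,.08)&(P[:,2]>.004)&(P[:,2]<.012)
print("foot",m.sum(),cv2.minAreaRect((P[m,:2]*1000).astype(np.float32)))
hsv=cv2.cvtColor(f["color"],cv2.COLOR_RGB2HSV)[v,u]
m=near(.56,.083,.08)&(P[:,2]>.012)&(hsv[:,1]>140)
print("brass",m.sum(),P[m].mean(0))
go([.44,-.16,.26])
E
```

```text
t 1.90 tcp [0.4057 0.2882 0.2494] yaw_y 1.1336 F [ 0.   -0.43 -0.02] T [-0.03  0.02  0.01] w 0.998 g 0.0
filter_head [(0.83, array([0.5611, 0.085 , 0.0024]))]
collar_top [(0.23, array([0.5659, 0.0858, 0.0134]))]
305935
rim 784 0.045583564627711515 ((558.52099609375, 93.3487319946289), 39.34479522705078)
foot 1718 ((558.3618774414062, 94.22384643554688), (103.14250183105469, 87.2341079711914), 20.208133697509766)
brass 279 [0.54250013 0.13384667 0.0310941 ]
t 2.05 shift [-0.4414 -0.7821 -0.0211] turn [-0.0001 -0.     -0.    ] j6 -0.67
```

View pics/d.png

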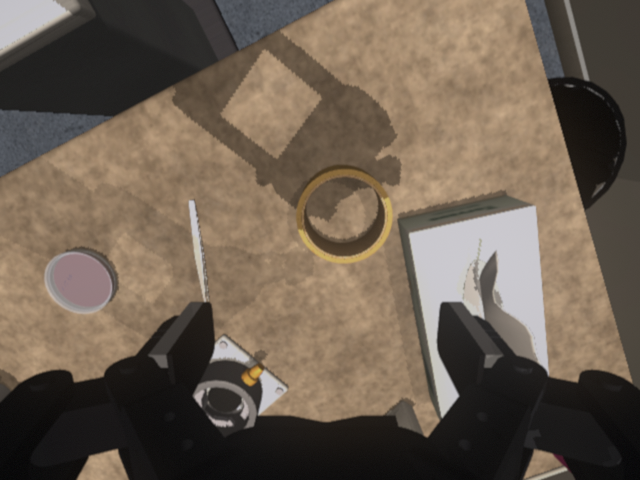

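The head shows at lower left (225,400), partly hidden by a finger, with the brass tail at (252,375). The tape is right below the TCP at (345,215), so the TCP should go directly over the head.

```bash
python3 -c "
from h import *
go([.56,.085,.26])"
```

```text
t 2.05 shift [-0.4509 -0.2366 -0.0211] turn [-0.0001 -0.     -0.    ] j6 -0.67
```

Emit:
jog_arm(motion="100 -0.451 -0.237 -0.021 0 0 0; 100 -0.451 -0.237 -0.021 0 0 0; 100 -0.451 -0.237 -0.021 0 0 0; 100 -0.451 -0.237 -0.021 0 0 0; 100 -0.451 -0.237 -0.021 0 0 0")

```text
time: 2.68
tool_pos: [0.5617, 0.0812, 0.2599]
tool_rot: [0.0, 0.22, 0.975, -0.0]
contact_force: [-0.5, -0.4, -0.9]
gripper_width: 0.998
grasp_force: 0.0
```

```bash
cat > m.py <<'E'
from h import *
def head(f,c=(.56,.085)):
    P,u,v=world(f)
    near=np.hypot(P[:,0]-c[0],P[:,1]-c[1])
    from scipy.optimize import least_squares
    m=(near<.05)&(P[:,2]>.042)&(P[:,2]<.05);q=P[m,:2]
    # mid-annulus fit: outer edge points r~42
    a=least_squares(lambda p:np.clip(np.abs(np.hypot(*(q-p).T)-.0375)-.0045,0,None)*1e3,q.mean(0)).x
    print("rim",m.sum(),np.median(P[m,2]),"centre",a,cv2.minEnclosingCircle((q*1000).astype(np.float32)))
    m=(near<.08)&(P[:,2]>.004)&(P[:,2]<.012)
    print("foot",m.sum(),cv2.minAreaRect((P[m,:2]*1000).astype(np.float32)))
    hsv=cv2.cvtColor(f["color"],cv2.COLOR_RGB2HSV)[v,u]
    m=(near<.08)&(P[:,2]>.012)&(hsv[:,1]>140);b=P[m].mean(0)[:2]-a
    print("x yaw from brass",np.arctan2(b[1],b[0])-np.pi/2)
    # collar: height by angle in annulus r 25..30 mm
    d=P[:,:2]-a;rr=np.hypot(*d.T);an=np.arctan2(d[:,1],d[:,0])
    m=(rr>.0255)&(rr<.0295)&(P[:,2]<.04)
    for k in np.arange(-180,180,6):
        i=m&(np.abs(np.degrees(an)-k-3)<3)
        print(k+3,i.sum(),round(np.median(P[i,2])*1000,1) if i.any() else '-',end=' | ')
    return a
E
python3 - <<'E'
from m import *
st();f=grab_frame('wrist');np.savez("w2.npz",**f);
print([np.round(r["at"],4) for r in place_of("wrist","filter_head")])
head(f)
im=f["color"];P,u,v=world(f);m=np.hypot(P[:,0]-.56,P[:,1]-.085)<.03
cu,cv=int(u[m].mean()),int(v[m].mean());print(cu,cv)
save("e.png",cv2.resize(im[max(cv-75,0):cv+75,cu-100:cu+100],(800,600),interpolation=cv2.INTER_CUBIC))
E
```

```text
t 2.67 tcp [0.5617 0.0812 0.2599] yaw_y 1.1271 F [-0.5  -0.41 -0.87] T [ 0.13 -0.01 -0.  ] w 0.998 g 0.0
[array([0.5624, 0.0837, 0.0015])]
rim 2362 0.045878020647461326 centre [0.56164733 0.08525677] ((562.3047485351562, 84.34457397460938), 47.03095626831055)
foot 4044 ((562.0465087890625, 85.1279525756836), (104.11774444580078, 104.14766693115234), 19.954286575317383)
x yaw from brass 0.4133037365068535
-177 9 8.3 | -171 11 8.2 | -165 10 8.1 | -159 18 9.0 | -153 16 30.0 | -147 12 30.2 | -141 11 30.3 | -135 13 30.3 | -129 10 30.1 | -123 13 30.2 | -117 11 29.6 | -111 13 30.0 | -105 10 30.4 | -99 11 30.0 | -93 12 30.2 | -87 11 30.3 | -81 17 29.7 | -75 16 29.9 | -69 18 29.0 | -63 18 29.7 | -57 23 29.0 | -51 18 26.4 | -45 21 29.6 | -39 19 29.0 | -33 17 29.0 | -27 19 29.5 | -21 19 8.8 | -15 23 26.1 | -9 18 16.5 | -3 9 8.2 | 3 11 7.7 | 9 8 8.0 | 15 11 8.2 | 21 5 7.4 | 27 12 30.2 | 33 12 30.2 | 39 10 30.2 | 45 11 29.5 | 51 11 29.9 | 57 11 30.2 | 63 12 30.2 | 69 11 29.9 | 75 12 29.9 | 81 12 30.2 | 87 11 30.2 | 93 12 29.7 | 99 13 30.4 | 105 12 30.2 | 111 13 30.1 | 117 10 30.7 | 123 13 30.3 | 129 13 30.2 | 135 11 30.6 | 141 12 30.4 | 147 14 30.4 | 153 13 30.2 | 159 13 30.4 | 165 12 30.3 | 171 8 30.1 | 177 8 8.1 | 341 416
```

View pics/e.png

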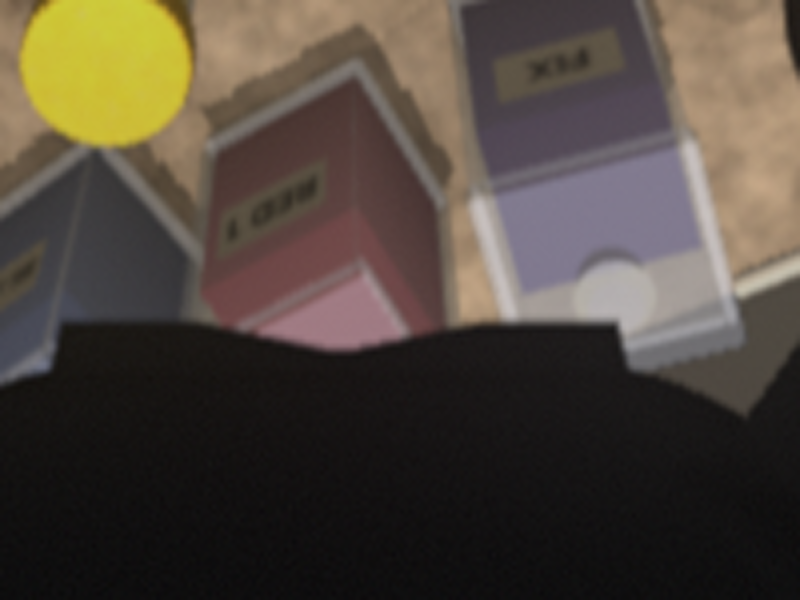

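The crop missed the head: my pixel average was pulled onto the gripper, so it shows the yellow pot at the top left and the coloured boxes. The depth data is clear, though. The collar gaps are centred at about 9° and 189° in world yaw, the head centre is about (0.562, 0.085) and the head yaw is about 20°. Next I'll go over the cartridge.

```bash
python3 -c "
from h import *
go([.453,-.180,.24],.84)"
```

```text
t 2.77 shift [-0.0309 -0.5686  0.0393] turn [-1.000e-04 -6.000e-04  1.936e-01] j6 -1.11
```

Emit:
jog_arm(motion="100 -0.031 -0.569 0.04 0 0 0.194; 100 -0.031 -0.569 0.04 0 0 0.194; 100 -0.031 -0.569 0.04 0 0 0.194; 100 -0.031 -0.569 0.04 0 0 0.194; 100 -0.031 -0.569 0.04 0 0 0.194")

```text
time: 3.4
tool_pos: [0.4519, -0.1802, 0.2398]
tool_rot: [0.0, 0.357, 0.934, 0.0]
contact_force: [0.8, -0.4, 0.7]
gripper_width: 1.001
grasp_force: 0.0
```

```bash
python3 - <<'E'
from h import *
st();f=grab_frame('wrist');np.savez("w3.npz",**f)
print([(round(r["p"],2),np.round(r["at"],4)) for r in place_of("wrist","cartridge")])
P,u,v=world(f);near=np.hypot(P[:,0]-.453,P[:,1]+.18)
m=(near<.045)&(P[:,2]>.066)&(P[:,2]<.08)
r=cv2.minAreaRect((P[m,:2]*1000).astype(np.float32));print("bar",m.sum(),r,np.median(P[m,2]),P[m,:2].mean(0))
m=(near<.045)&(P[:,2]>.038)&(P[:,2]<.046);print("cap",m.sum(),cv2.minEnclosingCircle((P[m,:2]*1000).astype(np.float32)))
save("f.png",f["color"])
E
```

```text
t 3.40 tcp [ 0.4519 -0.1802  0.2398] yaw_y 0.8412 F [ 0.75 -0.36  0.67] T [-0.    0.02 -0.02] w 1.001 g 0.0
[(0.86, array([ 0.3119, -0.1662, -0.003 ])), (0.84, array([ 0.3106, -0.3128, -0.0011]))]
bar 912 ((453.1905822753906, -178.64382934570312), (12.938937187194824, 55.28266906738281), 45.89377212524414) 0.07173538583361239 [ 0.45225893 -0.17816527]
cap 3678 ((453.15057373046875, -179.09085083007812), 37.430904388427734)
```

View pics/f.png

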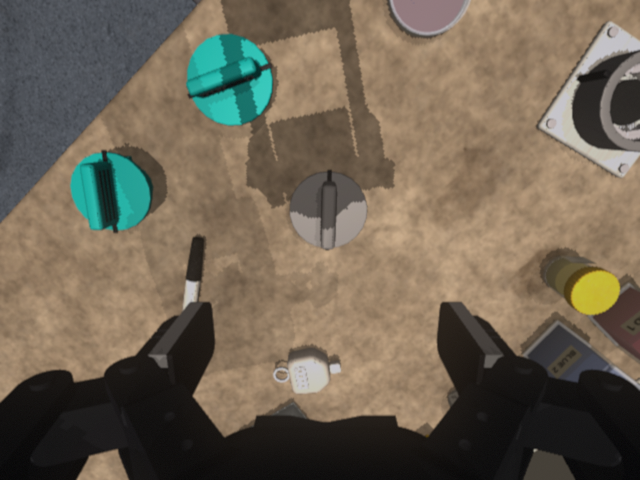

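The grey cartridge is at (328,210), straight below, with its bar running nearly along the image's vertical axis. The turquoise look-alikes are at (230,80) and (110,190). Descending to grasp.

```bash
python3 -c "
from h import *
go([.4532,-.1787,.048],.801)"
```

```text
t 3.5 shift [0.0005 0.0049 0.3832] turn [-0.0004 -0.0002  0.025 ] j6 -1.37
```

Emit:
jog_arm(motion="100 0 0.005 0.12 0 0 0.025; 100 0 0.005 0.24 0 0 0.025; 100 0 0.005 0.34 0 0 0.025; 100 0 0.005 0.383 0 0 0.025; 100 0 0.005 0.383 0 0 0.025")

```text
time: 4.12
tool_pos: [0.4536, -0.1751, 0.0464]
tool_rot: [-0.002, 0.373, 0.928, 0.001]
contact_force: [0.3, 0.9, -0.6]
gripper_width: 0.997
grasp_force: 0.0
```

Emit:
jog_arm(motion="0 0 0 0 0 0 0; 0 0 0 0 0 0 0; 0 0 0 0 0 0 0; 0 0 0 0 0 0 0; 0 0 0 0 0 0 0")

```text
time: 4.75
tool_pos: [0.4551, -0.1782, 0.0491]
tool_rot: [0.0, 0.374, 0.927, -0.0]
contact_force: [0.0, 0.3, 2.0]
gripper_width: 0.127
grasp_force: 62.0
```

```bash
python3 -c "
from h import *
st()"
```

```text
t 4.75 tcp [ 0.4551 -0.1782  0.0491] yaw_y 0.8033 F [0.01 0.27 2.01] T [0.03 0.04 0.03] w 0.127 g 62.0
```

Emit:
jog_arm(motion="0 0 0 -0.05 0 0 0; 0 0 0 -0.12 0 0 0; 0 0 0 -0.2 0 0 0; 0 0 0 -0.22 0 0 0; 0 0 0 -0.22 0 0 0")

```text
time: 5.38
tool_pos: [0.4547, -0.1779, 0.1581]
tool_rot: [0.0, 0.374, 0.927, 0.0]
contact_force: [1.2, 0.5, -2.2]
gripper_width: 0.124
grasp_force: 61.6
```

```bash
python3 -c "
from h import *
st();f=grab_frame('wrist');np.savez('w4.npz',**f)
P,u,v=world(f);s=state();q=rot(s).inv().apply(P-s['tool_pos'])
m=(np.hypot(q[:,0],q[:,1])<.05)&(q[:,2]>.002)&(q[:,2]<.016)
print('cap',m.sum(),np.median(q[m,2]),q[m].min(0),q[m].max(0),cv2.minEnclosingCircle((q[m,:2]*1000).astype(np.float32)))
go([.562,.085,.155],1.728)"
```

```text
t 5.38 tcp [ 0.4547 -0.1779  0.1581] yaw_y 0.8034 F [ 1.18  0.46 -2.17] T [-0.01 -0.02  0.02] w 0.124 g 61.6
cap 10177 0.005689254536281051 [-0.01913578 -0.0359235   0.00205362] [0.03773647 0.03496274 0.01118011] ((1.4506809711456299, -0.4198307394981384), 36.30311584472656)
t 5.42 shift [0.2091 0.5278 0.0038] turn [ 4.000e-04 -1.600e-03 -6.164e-01] j6 -1.33
```

Emit:
jog_arm(motion="0 0.05 0.13 0.004 0 0 -0.12; 0 0.1 0.26 0.004 0 0 -0.24; 0 0.15 0.39 0.004 0 0 -0.36; 0 0.19 0.48 0.004 0 0 -0.48; 0 0.207 0.529 0.004 0 0 -0.6")

```text
time: 6.05
tool_pos: [0.5629, 0.0871, 0.1534]
tool_rot: [-0.002, -0.071, 0.998, 0.0]
contact_force: [-0.4, 0.5, -1.5]
gripper_width: 0.124
grasp_force: 61.5
```

```bash
python3 -c "
from h import *
st();go([.5634,.0852,.098],1.728)"
```

```text
t 6.05 tcp [0.5629 0.0871 0.1534] yaw_y 1.7120 F [-0.43  0.47 -1.51] T [0.04 0.01 0.03] w 0.124 g 61.5
t 6.05 shift [-0.001  -0.0041  0.1107] turn [ 0.0006 -0.003  -0.0106] j6 -1.69
```

Emit:
jog_arm(motion="0 -0.001 -0.003 0.03 0 0 -0.011; 0 -0.001 -0.003 0.06 0 0 -0.011; 0 -0.001 -0.003 0.09 0 0 -0.011; 0 -0.001 -0.003 0.106 0 0 -0.011; 0 -0.001 -0.003 0.106 0 0 -0.011")

```text
time: 6.68
tool_pos: [0.5639, 0.0823, 0.1024]
tool_rot: [-0.001, -0.074, 0.997, 0.0]
contact_force: [0.2, 0.0, -1.1]
gripper_width: 0.126
grasp_force: 61.5
```

Emit:
jog_arm(motion="0 0 0 0 0 0 0; 0 0 0 0 0 0 0; 0 0 0 0 0 0 0; 0 0 0 0 0 0 0; 0 0 0 0 0 0 0")

```text
time: 7.3
tool_pos: [0.5646, 0.083, 0.1035]
tool_rot: [0.0, -0.075, 0.997, 0.0]
contact_force: [0.6, 0.1, -1.6]
gripper_width: 0.126
grasp_force: 61.5
```

```bash
python3 -c "
from h import *
st();go([.5634,.0852,.076],1.728)
f=grab_frame('wrist');P,u,v=world(f);s=state();q=rot(s).inv().apply(P-s['tool_pos'])
m=(np.hypot(q[:,0],q[:,1])<.05)&(q[:,2]>.002)&(q[:,2]<.012)
print('cap',np.median(q[m,2]),cv2.minEnclosingCircle((q[m,:2]*1000).astype(np.float32)))
near=np.hypot(P[:,0]-.562,P[:,1]-.085);m=(near<.08)&(P[:,2]>.004)&(P[:,2]<.012);print('foot',m.sum(),cv2.minAreaRect((P[m,:2]*1000).astype(np.float32)))
c=grab_frame('scene')['color'][190:265,270:370];save('g.png',cv2.resize(c,(800,600),interpolation=cv2.INTER_CUBIC))"
```

```text
t 7.30 tcp [0.5646 0.083  0.1035] yaw_y 1.7201 F [ 0.59  0.1  -1.56] T [-0.02  0.02  0.01] w 0.126 g 61.5
t 7.3 shift [0.0018 0.0048 0.0551] turn [-0.      0.0001 -0.0053] j6 -1.7
cap 0.0068846403026871245 ((2.144824743270874, 0.4323298931121826), 36.345245361328125)
foot 7031 ((561.5823364257812, 85.19090270996094), (103.33615112304688, 104.33114624023438), 19.870542526245117)
```

View pics/g.png

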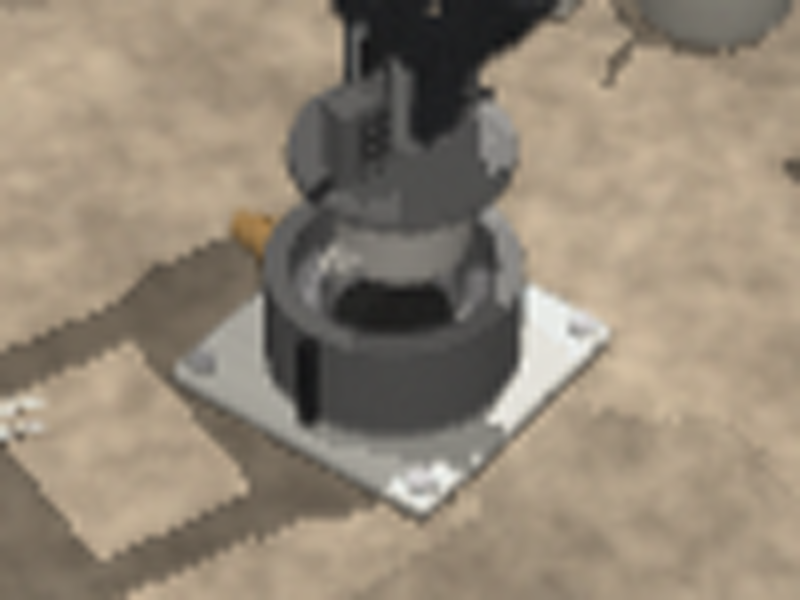

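The cartridge hangs concentric above the bore, with about 2 mm of offset to correct. Lowering to just above the collar.

Emit:
jog_arm(motion="0 0.001 0.0042 0 0 0 -0.005; 0 0.001 0.0042 0.012 0 0 -0.005; 0 0.001 0.0042 0.024 0 0 -0.005; 0 0.001 0.0042 0.036 0 0 -0.005; 0 0.001 0.0042 0.048 0 0 -0.005")

```text
time: 8.02
tool_pos: [0.5637, 0.0849, 0.0788]
tool_rot: [-0.0, -0.078, 0.997, 0.0]
contact_force: [-0.3, 0.5, -1.6]
gripper_width: 0.127
grasp_force: 61.5
```

Emit:
jog_arm(motion="0 0 0 0 0 0 0; 0 0 0 0.002 0 0 0; 0 0 0 0.004 0 0 0; 0 0 0 0.006 0 0 0; 0 0 0 0.008 0 0 0")

```text
time: 8.65
tool_pos: [0.5639, 0.0849, 0.0755]
tool_rot: [0.0, -0.078, 0.997, -0.0]
contact_force: [-0.9, 0.2, -2.1]
gripper_width: 0.125
grasp_force: 61.5
```

```bash
cat > chk.py <<'E'
from h import *
st();f=grab_frame('wrist');P,u,v=world(f);s=state();q=rot(s).inv().apply(P-s['tool_pos'])
m=(np.hypot(q[:,0],q[:,1])<.05)&(q[:,2]>.002)&(q[:,2]<.012)&(q[:,0]>.012)
c=cv2.minEnclosingCircle((P[m,:2]*1000).astype(np.float32));print('cap',c,'underside',np.median(P[m,2])-.042,'q',np.median(q[m,2]))
near=np.hypot(P[:,0]-.562,P[:,1]-.085);m=(near<.08)&(P[:,2]>.004)&(P[:,2]<.012);print('foot',m.sum(),cv2.minAreaRect((P[m,:2]*1000).astype(np.float32)))
E
python3 chk.py
```

```text
t 8.65 tcp [0.5639 0.0849 0.0755] yaw_y 1.7275 F [-0.86  0.16 -2.12] T [0.02 0.01 0.02] w 0.125 g 61.5
cap ((551.6676635742188, 83.31947326660156), 33.668548583984375) underside 0.026587180233204506 q 0.006756345554423466
foot 8406 ((561.6267700195312, 85.23748779296875), (103.48452758789062, 104.35369873046875), 19.901357650756836)
```

Emit:
jog_arm(motion="0 0 0 0.002 0 0 0; 0 0 0 0.004 0 0 0; 0 0 0 0.006 0 0 0; 0 0 0 0.007 0 0 0; 0 0 0 0.008 0 0 0")

```text
time: 9.32
tool_pos: [0.5638, 0.0849, 0.0714]
tool_rot: [0.0, -0.078, 0.997, 0.0]
contact_force: [0.3, 0.7, -0.9]
gripper_width: 0.125
grasp_force: 61.5
```

Emit:
jog_arm(motion="0 0 0 0.002 0 0 0; 0 0 0 0.004 0 0 0; 0 0 0 0.006 0 0 0; 0 0 0 0.008 0 0 0; 0 0 0 0.008 0 0 0")

```text
time: 9.95
tool_pos: [0.5642, 0.0849, 0.0679]
tool_rot: [0.0, -0.078, 0.997, -0.0]
contact_force: [-1.2, -0.1, 4.8]
gripper_width: 0.121
grasp_force: 62.4
```

It is through the gaps and on the spring, reading about 6.5 N, which matches an underside height of about 19 mm. Pushing on down.

Emit:
jog_arm(motion="0 0 0 0.002 0 0 0; 0 0 0 0.004 0 0 0; 0 0 0 0.006 0 0 0; 0 0 0 0.008 0 0 0; 0 0 0 0.009 0 0 0")

```text
time: 10.58
tool_pos: [0.5642, 0.0849, 0.0636]
tool_rot: [0.0, -0.078, 0.997, -0.0]
contact_force: [-1.8, -1.1, 7.0]
gripper_width: 0.13
grasp_force: 62.7
```

```bash
python3 chk.py
```

```text
t 10.57 tcp [0.5642 0.0849 0.0636] yaw_y 1.7275 F [-1.77 -1.11  7.05] T [-0.01  0.45 -0.  ] w 0.130 g 62.7
cap ((552.007080078125, 83.3775863647461), 33.65283203125) underside 0.0147684219227383 q 0.006841743762518891
foot 9324 ((561.6429443359375, 85.31076049804688), (103.59565734863281, 104.22158813476562), 19.884450912475586)
```

Another 2.5 mm or so, until the contact shows at the hard stop.

Emit:
jog_arm(motion="0 0 0 0.001 0 0 0; 0 0 0 0.002 0 0 0; 0 0 0 0.003 0 0 0; 0 0 0 0.004 0 0 0; 0 0 0 0.005 0 0 0")

```text
time: 11.25
tool_pos: [0.5643, 0.0849, 0.0614]
tool_rot: [0.0, -0.078, 0.997, -0.0]
contact_force: [-3.0, 0.2, 7.6]
gripper_width: 0.127
grasp_force: 62.9
```

Emit:
jog_arm(motion="0 0.001 0 0 0 0 0.03; 0 0.001 0 0 0 0 0.07; 0 0.001 -0.001 0 0 0 0.12; 0 0.001 -0.001 0 0 0 0.18; 0 0.001 -0.001 0 0 0 0.24")

```text
time: 11.88
tool_pos: [0.5648, 0.0845, 0.0619]
tool_rot: [0.002, 0.103, 0.995, 0.0]
contact_force: [0.1, 0.1, 7.9]
gripper_width: 0.124
grasp_force: 62.9
```

```bash
python3 chk.py
```

```text
t 11.88 tcp [0.5648 0.0845 0.0619] yaw_y 1.3646 F [0.11 0.1  7.92] T [0.07 0.18 0.04] w 0.124 g 62.9
cap ((552.890869140625, 86.91348266601562), 33.68220520019531) underside 0.01300030211486692 q 0.006887892514997905
foot 9444 ((561.41357421875, 85.43913269042969), (103.04141235351562, 103.44398498535156), 19.959230422973633)
```

Emit:
jog_arm(motion="0 0 0 0 0 0 0.08; 0 0 -0.001 0 0 0 0.16; 0 0 -0.001 0 0 0 0.24; 0 0.001 -0.002 0 0 0 0.32; 0 0.001 -0.002 0 0 0 0.4")

```text
time: 12.55
tool_pos: [0.5645, 0.0837, 0.0622]
tool_rot: [0.002, 0.393, 0.92, 0.001]
contact_force: [0.3, 0.8, 7.4]
gripper_width: 0.125
grasp_force: 62.9
```

```bash
python3 -c "
from h import *
st()"
```

```text
t 12.55 tcp [0.5645 0.0837 0.0622] yaw_y 0.7635 F [0.33 0.78 7.37] T [0.2  0.03 0.02] w 0.125 g 62.9
```

Emit:
jog_arm(motion="0 0 0 0.001 0 0 0.06; 0 0 -0.001 0.001 0 0 0.12; 0 0 -0.001 0.001 0 0 0.18; 0 0 -0.001 0.001 0 0 0.23; 0 0 -0.001 0.001 0 0 0.27")

```text
time: 13.18
tool_pos: [0.5642, 0.0833, 0.0617]
tool_rot: [0.002, 0.569, 0.822, 0.001]
contact_force: [-0.7, 0.3, 6.9]
gripper_width: 0.126
grasp_force: 62.9
```

```bash
python3 -c "
from h import *
st()"
```

```text
t 13.18 tcp [0.5642 0.0833 0.0617] yaw_y 0.3605 F [-0.71  0.33  6.91] T [0.04 0.07 0.06] w 0.126 g 62.9
```

Emit:
jog_arm(motion="0 0 0 0 0 0 0.01; 0 0 0 0 0 0 0.02; 0 0 0 0 0 0 0.03; 0 0 0 0 0 0 0.04; 0 0 0 0 0 0 0.05")

```text
time: 13.8
tool_pos: [0.5642, 0.0832, 0.0617]
tool_rot: [0.002, 0.599, 0.801, 0.001]
contact_force: [-0.5, 0.7, 8.3]
gripper_width: 0.125
grasp_force: 62.9
```

```bash
python3 -c "
from h import *
st()"
```

```text
t 13.80 tcp [0.5642 0.0832 0.0617] yaw_y 0.2871 F [-0.47  0.71  8.28] T [0.05 0.02 0.06] w 0.125 g 62.9
```

Emit:
jog_arm(motion="0 0 0 0 0 0 0.007; 0 0 0 0 0 0 0.014; 0 0 0 0 0 0 0.02; 0 0 0 0 0 0 0.026; 0 0 0 0 0 0 0.03")

```text
time: 14.42
tool_pos: [0.5643, 0.0833, 0.0617]
tool_rot: [0.002, 0.616, 0.787, 0.002]
contact_force: [-0.7, -0.6, 8.2]
gripper_width: 0.129
grasp_force: 62.9
```

```bash
python3 -c "
from h import *
st()"
```

```text
t 14.43 tcp [0.5643 0.0833 0.0617] yaw_y 0.2424 F [-0.68 -0.57  8.22] T [0.09 0.05 0.08] w 0.129 g 62.9
```

Emit:
jog_arm(motion="0 0 0 0 0 0 0.006; 0 0 0 0 0 0 0.012; 0 0 0 0 0 0 0.018; 0 0 0 0 0 0 0.024; 0 0 0 0 0 0 0.03")

```text
time: 15.05
tool_pos: [0.5639, 0.0832, 0.0617]
tool_rot: [0.001, 0.633, 0.774, 0.001]
contact_force: [-1.4, 0.0, 9.0]
gripper_width: 0.126
grasp_force: 63.3
```

```bash
python3 -c "
from h import *
st()"
```

```text
t 15.05 tcp [0.5639 0.0832 0.0617] yaw_y 0.1988 F [-1.39  0.02  9.02] T [0.06 0.19 0.54] w 0.126 g 63.3
```

The stop is met (0.5 Nm, about 1.5 rad from the gaps). I'll back off a little and ease up with the spring.

Emit:
jog_arm(motion="0 0 0 0 0 0 -0.015; 0 0 0 0 0 0 -0.025; 0 0 0 -0.003 0 0 -0.025; 0 0 0 -0.006 0 0 -0.025; 0 0 0 -0.009 0 0 -0.025")

```text
time: 15.68
tool_pos: [0.5639, 0.0833, 0.0658]
tool_rot: [0.001, 0.619, 0.785, 0.001]
contact_force: [0.5, -0.0, 5.7]
gripper_width: 0.125
grasp_force: 62.6
```

```bash
python3 chk.py
```

```text
t 15.68 tcp [0.5639 0.0833 0.0658] yaw_y 0.2348 F [ 0.53 -0.01  5.66] T [ 0.08 -0.02 -0.02] w 0.125 g 62.6
cap ((559.8900146484375, 95.40318298339844), 33.31721878051758) underside 0.01692294039176171 q 0.006997553382042148
foot 8676 ((561.762939453125, 85.42215728759766), (104.32361602783203, 103.4537124633789), 19.934955596923828)
```

It has risen into the pockets: underside at 16.9 mm, with the spring still pushing. Releasing.

Emit:
jog_arm(motion="60 0 0 0 0 0 0; 60 0 0 0 0 0 0; 60 0 0 0 0 0 0; 60 0 0 0 0 0 0; 60 0 0 0 0 0 0")

```text
time: 16.35
tool_pos: [0.5623, 0.0831, 0.0643]
tool_rot: [-0.0, 0.619, 0.785, -0.0]
contact_force: [0.1, 0.1, -0.1]
gripper_width: 0.601
grasp_force: 0.0
```

Emit:
jog_arm(motion="60 0 0 -0.06 0 0 0; 60 0 0 -0.15 0 0 0; 60 0 0 -0.25 0 0 0; 60 0 0 -0.34 0 0 0; 60 0 0 -0.34 0 0 0")

```text
time: 16.98
tool_pos: [0.565, 0.0832, 0.2403]
tool_rot: [0.004, 0.619, 0.785, 0.003]
contact_force: [0.1, -0.4, 0.1]
gripper_width: 0.603
grasp_force: 0.0
```

```bash
python3 - <<'E'
from h import *
st();f=grab_frame('wrist');P,u,v=world(f);near=np.hypot(P[:,0]-.562,P[:,1]-.085)
m=(near<.05)&(P[:,2]>.0555)&(P[:,2]<.064);print('cap',np.median(P[m,2])-.042,cv2.minEnclosingCircle((P[m,:2]*1000).astype(np.float32)))
m=(near<.05)&(P[:,2]>.083)&(P[:,2]<.095);print('bar',np.median(P[m,2])-.072,cv2.minAreaRect((P[m,:2]*1000).astype(np.float32)))
m=(near<.08)&(P[:,2]>.004)&(P[:,2]<.012);print('foot',m.sum(),cv2.minAreaRect((P[m,:2]*1000).astype(np.float32)))
save('i.png',f['color'])
E
```

```text
t 16.98 tcp [0.565  0.0832 0.2403] yaw_y 0.2351 F [ 0.07 -0.36  0.15] T [ 0.04 -0.    0.01] w 0.603 g 0.0
cap 0.017235888381506505 ((563.2489013671875, 83.28015899658203), 37.46297073364258)
bar 0.016875780633507212 ((562.4039306640625, 83.51429748535156), (12.866264343261719, 55.331268310546875), 13.717966079711914)
foot 3543 ((561.8112182617188, 84.89437103271484), (103.9932861328125, 104.11580657958984), 19.959901809692383)
```

View pics/i.png

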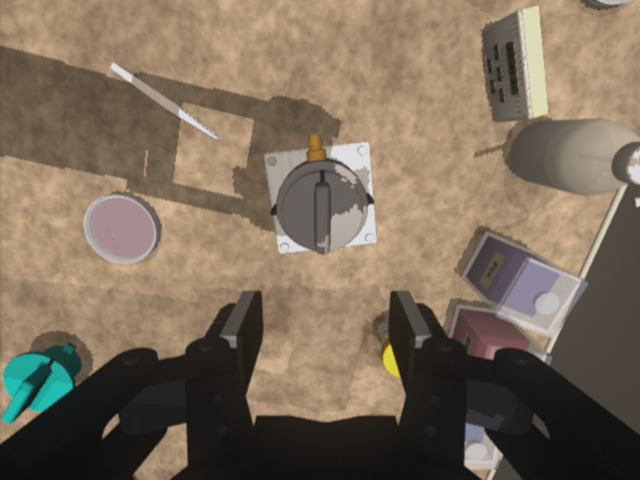

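The cartridge at (322,205) sits in the head with its underside at 17 mm. It is about 1.5 mm off the head's axis and turned about 1.46 rad from the ribs. The gripper is clear and the bystanders in view have not been disturbed. Handing in.

```bash
python3 -c "
from h import *
print(job_done())"
```

```text
the job is handed in; nothing more can be done
None
```

The cartridge is in the filter head, twisted clockwise to its stop, sprung up to about 17 mm and let go; the job is handed in, but the hand-in returned no verdict.

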